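Restock the tilted pick rack

ROBOT

A 6-joint arm with a two-finger parallel gripper is mounted at the origin on the work surface. World frame = base frame: x ahead of the robot, y to its left, z up, the work surface at z = 0. Lengths are in m, angles in degrees, forces in N, time in s.
With the tool pointing down it reaches from about 0.325 to 0.85 m from the base axis. Payload 15.5 kg.
Tool frame: the origin (TCP) lies at the very end of the fingers, on their centre line; the grasp point (between the pads) lies arm.grip_depth behind it (arm.grip_depth is the distance from the TCP to the grasp point, in m); z points along the fingers, y is the direction in which the jaws open and shut (so a half turn about z gives the same grasp; the last joint's range is limited). The gripper opens to 91 mm and grips with 3 to 60 N. Pads are 32 mm wide; open, the fingers measure 118 mm over their backs; the gripper's body (76 mm by 178 mm) begins 60 mm behind the grasp point.
Start: joints at [71.305, 28.281, 77.091, -0, 74.628, -5.472], TCP at [0.143, 0.608, 0.214] pointing down, gripper open.
Joint ranges: [-166.48, 166.48], [-47.26, 123.95], [12.59, 153.08], [-70.14, 250.14], [6.76, 159.57], [-176.63, 176.63]. Speed limits (degrees/s): [108.29, 108.29, 147.25, 172.46, 172.46, 172.46].

INTERFACE

Orientations are given as a 3x3 rotation matrix whose columns are the frame's x, y, z axes.
In Python, from rig import arm gives the robot as it stands. Calls block until the motion is done:
- arm.move_to(position, orientation): joint-space move of the TCP to a pose.
- arm.move_l(position, orientation=None, feed=0.15): straight line of the TCP; orientation=None keeps the orientation; feed is the mean speed in m/s.
- arm.move_joints(angles): joint-space move.
- arm.grip(opening): finger opening in m; the grip force is fixed at half the most; returns when the fingers have stopped.
- arm.sleep(seconds).
- arm.solve_ik(position, orientation): joint angles nearest the present ones, or None.
- arm.snapshot(name): name is "scene" or "top" or "wrist"; returns the picture (384x512x3 uint8, red, green, blue); there is no depth.
- arm.get_calibration(name): a dict with "intrinsics" (3x3 intrinsics, pixels), "k1" (the pictures are not rectified: a ray, as slopes to the right and down, at radius r is drawn at 1 + k1 r^2 times it, then the intrinsics apply), "cam_to_world" (4x4, takes a point from camera to world coordinates). Camera axes: x right, y down, z forward; pixel columns grow to the right and rows downward; lengths in m; the calibration is good to about 2 mm. A picture is of the moment at which its call begins: read the wrist's pose just before it. get_calibration takes no time and is no camera call; for the wrist camera it gives the pose at the moment of the call.
A pose or a line that the arm cannot do raises arm.Unreachable and nothing moves.
- arm.sign_off(): hands the job in, once; it reports no verdict.
Readings, each from a call of its own:
- arm.current_t(): time.
- arm.current_joint_positions(): joint angles.
- arm.current_dq(): joint speeds.
- arm.current_tau(): joint torques, N m.
- arm.current_ee_pos(): TCP position.
- arm.current_tool_rot(): TCP orientation.
- arm.current_force(): force on the tool from outside, world axes, zero at the start.
- arm.current_torque(): the same for the moment, N m.
- arm.current_width(): finger opening in m.
Only numpy, scipy, OpenCV 4.12 (cv2) and the standard library are available. Lean on these libraries where they do the work, as an engineer would, in place of code of your own. Each camera call takes 0.05 s, during which the arm holds its last target. There are 200 camera calls.

TASK

Restock the pick rack on the electronics bench: tip all the relays from the cup into the empty parts bin and stand the cup upright back on the bench. Put every parts bin that is out on the bench, the newly filled one too, into a rack lane of its own, tall back end first, and push it up the slope under the keeper bar until it sits square against the top stop, then leave it there. Leave the multimeter, solder spool and screwdriver where they are.

Things in the scene. Friction and masses are not known exactly. Their poses are not given: they have to be found in the camera images.
- rack: fixed grey sheet-metal pick rack on the bench: a sloped deck 275 mm long and 360 mm wide, low front edge towards the robot, rising to a stop plate along the top edge. Origin: middle of the low front edge, at bench height; x points horizontally from the low edge to the high edge, z up
- deck: the rack's sloped deck; friction about 0.6: a bin stays where it is left. Origin: middle of the low front edge, on the upper surface, 5.5 mm above the bench; x points up the slope (9 degrees = 0.157 rad above horizontal), y to the left, z square out of the deck. Four straight lanes run up it, centred at y = -129, -43, +43 and +129 mm
- stop (a point): foot of the top stop: middle of the stop plate's face on the deck surface, 270 mm up the deck; axes as the deck. The stop is 35 mm high and spans all lanes. The lanes are 80 mm wide between dividers 6 mm wide and 10 mm high, which run from deck x = 140 mm up to the stop; below that the deck is open and flat
- bar (a point): middle of the steel keeper bar, 8 mm thick, that crosses all lanes at deck x = 202 mm, its centre 62 mm above the deck; axes as the deck. A bin passes under it with 16 mm to spare but cannot be set down from above where it belongs. Its end posts, 70 mm high and 4 mm thick, stand at deck y = -178 and +178 mm
- bin_empty: the empty blue plastic parts bin, 90 g, loose on the bench; outside 105 mm long (own x), 64 mm wide (own y), 42 mm high, 3 mm walls and floor; origin at the centre of the underside. +x points to the full-height back wall; the front 30 mm of the sides, and the front wall, are only 26 mm high, with a blank label on the front
- bin_spacers: the parts bin stocked with brass spacers, fixed in it, 220 g; may be absent; outside 105 mm long (own x), 64 mm wide (own y), 42 mm high, 3 mm walls and floor; origin at the centre of the underside. +x points to the full-height back wall; the front 30 mm of the sides, and the front wall, are only 26 mm high, with a blank label on the front
- bin_knobs: the parts bin stocked with black control knobs, fixed in it, 160 g; may be absent; outside 105 mm long (own x), 64 mm wide (own y), 42 mm high, 3 mm walls and floor; origin at the centre of the underside. +x points to the full-height back wall; the front 30 mm of the sides, and the front wall, are only 26 mm high, with a blank label on the front
- bin_terminals: the parts bin stocked with grey screw terminal blocks, fixed in it, 180 g; may be absent; outside 105 mm long (own x), 64 mm wide (own y), 42 mm high, 3 mm walls and floor; origin at the centre of the underside. +x points to the full-height back wall; the front 30 mm of the sides, and the front wall, are only 26 mm high, with a blank label on the front
- bin_empty_back (a point): foot of the back wall of bin_empty: outer face, middle, level with the underside (52.5 mm along +x from the bin's origin), axes as the bin
- bin_spacers_back (a point): foot of the back wall of bin_spacers: outer face, middle, level with the underside (52.5 mm along +x from the bin's origin), axes as the bin
- bin_knobs_back (a point): foot of the back wall of bin_knobs: outer face, middle, level with the underside (52.5 mm along +x from the bin's origin), axes as the bin
- bin_terminals_back (a point): foot of the back wall of bin_terminals: outer face, middle, level with the underside (52.5 mm along +x from the bin's origin), axes as the bin
- cup: round open white plastic cup, 90 g, 80 mm tall, 61 mm across at the foot and 66 mm at the mouth, walls 3.5 mm, floor 4 mm; it holds the relays. Origin at the centre of the underside, z towards the mouth
- relay1_center (a point): centre of relay 1: a black plastic relay, a block 19 x 15 x 15 mm of 12 g, at first loose in the cup
- relay2_center (a point): centre of relay 2: a black plastic relay, a block 19 x 15 x 15 mm of 12 g, at first loose in the cup; may be absent
- relay3_center (a point): centre of relay 3: a black plastic relay, a block 19 x 15 x 15 mm of 12 g, at first loose in the cup; may be absent
- relay4_center (a point): centre of relay 4: a black plastic relay, a block 19 x 15 x 15 mm of 12 g, at first loose in the cup; may be absent
- relay5_center (a point): centre of relay 5: a black plastic relay, a block 19 x 15 x 15 mm of 12 g, at first loose in the cup; may be absent
- relay6_center (a point): centre of relay 6: a black plastic relay, a block 19 x 15 x 15 mm of 12 g, at first loose in the cup; may be absent
- multimeter: bystander: orange and black multimeter lying on the bench, 170 x 85 x 38 mm; origin at the centre of its underside
- spool: bystander: solder spool standing on end, 60 mm across, 46 mm high; origin at the centre of its underside
- driver: bystander: black-handled screwdriver lying on the bench, 170 mm long (own x, tip to +x), handle 26 mm thick; origin under its middle
Not all that is in view belongs to the job. Leave any pink or turquoise look-alike of the cup alone.

How it is judged:
By the outcome, as a careful person would: the job done as asked, in the order asked, and still so for the second after the job is handed in, with the robot touching nothing.
Of bin_spacers, bin_knobs, bin_terminals only 2 to 3 are there at a start; the rules pass over those that are not, and their reading is None.
Of relay2, relay3, relay4, relay5, relay6 only 2 to 5 are there at a start; the rules pass over those that are not, and their reading is None.
At some moment in a run one of bin_empty, bin_spacers, bin_knobs, bin_terminals may be knocked a few centimetres aside while the robot is not near it.
It also fails if it takes over 210 s, if anything falls off the work surface, if the arm or the gripper's body presses on something with over 40 N, if the wrist force passes 120 N, or if a joint passes its speed limit or range.

## Working session

There is one attempt and no reset: what is moved stays moved. The work goes in short steps, each a Python script; the robot and the scene stay as the last script left them, time stands still between calls to the robot, and variables do not carry over. Pictures are saved under pics/ and viewed, about 12 in all and at most 16, crops included, and the job is handed in when it is done.

```bash
ls; mkdir -p pics; python3 - <<'E'
from rig import arm
import cv2
for n in ("scene","top"):
    im=arm.snapshot(n); cv2.imwrite(f"pics/{n}0.png",im[:,:,::-1])
    c=arm.get_calibration(n); print(n,c)
print(arm.get_calibration("wrist"),arm.grip_depth,arm.current_tool_rot(),arm.current_t())
E
```

```text
pics
scene {'intrinsics': array([[425.10990141,   0.        , 257.48210314],
       [  0.        , 425.10990141, 190.5896953 ],
       [  0.        ,   0.        ,   1.        ]]), 'k1': -0.020431903606832006, 'cam_to_world': array([[ 0.67915761,  0.61074091, -0.40711236,  1.23077648],
       [ 0.73397361, -0.56907494,  0.37072423, -0.54871984],
       [-0.00526099, -0.55058991, -0.83475929,  1.35556396],
       [ 0.        ,  0.        ,  0.        ,  1.        ]])}
top {'intrinsics': array([[429.13974422,   0.        , 255.04421282],
       [  0.        , 429.13974422, 188.71548076],
       [  0.        ,   0.        ,   1.        ]]), 'k1': 0.04887908149519068, 'cam_to_world': array([[ 0.00638531, -0.99394466,  0.10969609,  0.46632447],
       [-0.99993874, -0.00535468,  0.00968732,  0.00579714],
       [-0.00904127, -0.10975123, -0.99391797,  1.37403041],
       [ 0.        ,  0.        ,  0.        ,  1.        ]])}
{'intrinsics': array([[299.22961136,   0.        , 250.85491329],
       [  0.        , 299.22961136, 190.83568843],
       [  0.        ,   0.        ,   1.        ]]), 'k1': -0.030365413599063827, 'cam_to_world': array([[ 2.28149148e-01,  9.41010784e-01,  2.49893319e-01,
         7.16384196e-02],
       [ 9.73625956e-01, -2.20326564e-01, -5.92343152e-02,
         6.25167420e-01],
       [-6.81993009e-04,  2.56816880e-01, -9.66459841e-01,
         3.83854795e-01],
       [ 0.00000000e+00,  0.00000000e+00,  0.00000000e+00,
         1.00000000e+00]])} 0.0188 [[-9.73492736e-01  2.28717668e-01 -3.48671035e-04]
 [ 2.28717907e-01  9.73492232e-01 -9.96759543e-04]
 [ 1.11452026e-04 -1.05008548e-03 -9.99999442e-01]] 0.1
```

```bash
python3 -c "
import cv2
for n in ('scene','top'):
    a=cv2.imread(f'pics/{n}0.png');cv2.imwrite(f'pics/{n}0b.png',cv2.resize(a,(800,600),interpolation=cv2.INTER_CUBIC))"
```

```text
(no output)
```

View pics/top0b.png

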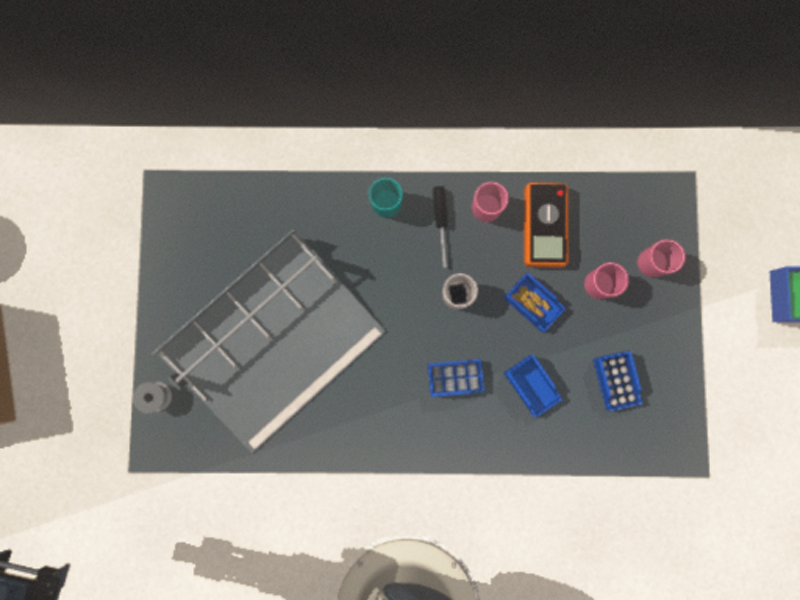

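View pics/scene0b.png

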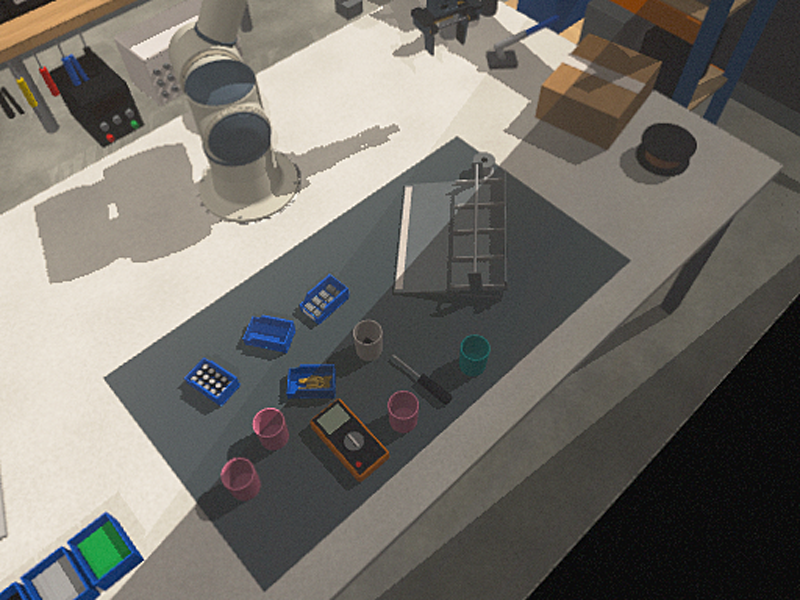

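```bash
cat > h.py <<'E'
import numpy as np, cv2
from scipy.optimize import minimize, least_squares
from rig import arm
def proj(P,c):
    P=np.atleast_2d(P); T=np.linalg.inv(c["cam_to_world"]); q=P@T[:3,:3].T+T[:3,3]
    s=q[:,:2]/q[:,2:]; s=s*(1+c["k1"]*(s**2).sum(1,keepdims=True))
    K=c["intrinsics"]; return s*[K[0,0],K[1,1]]+K[:2,2]
def unproj(uv,c,z):
    K=c["intrinsics"]; d=(np.array(uv,float)-K[:2,2])/[K[0,0],K[1,1]]; s=d.copy()
    for _ in range(5): s=d/(1+c["k1"]*(s@s))
    M=c["cam_to_world"]; r=M[:3,:3]@[s[0],s[1],1]; return M[:3,3]+r*(z-M[2,3])/r[2]
L,W=.0525,.032
BP=[]
for y in(-W,W):
    BP+=[[-L,y,0],[L,y,0],[L,y,.042],[-L+.03,y,.042],[-L+.03,y,.026],[-L,y,.026]]
BP=np.array(BP)
def Rz(a): c,s=np.cos(a),np.sin(a); return np.array([[c,-s,0],[s,c,0],[0,0,1]])
def Ry(a): c,s=np.cos(a),np.sin(a); return np.array([[c,0,s],[0,1,0],[-s,0,c]])
def sil(p,c,S=4):
    m=np.zeros((384*S,512*S),np.uint8); w=BP@Rz(p[2]).T+[p[0],p[1],0]
    q=lambda i:((proj(w[i],c)+.5)*S*16).astype(np.int32)
    def draw(pts,f): f(m,[pts],255,shift=4)
    cv2.fillPoly(m,[q(range(6))],255,shift=4); cv2.fillPoly(m,[q(range(6,12))],255,shift=4)
    for i in range(6):
        j=(i+1)%6; cv2.fillConvexPoly(m,q([i,j,j+6,i+6]),255,shift=4)
    return cv2.resize(m,(512,384),interpolation=cv2.INTER_AREA)/255.
def bluemask(im,c=None):
    h=cv2.cvtColor(im,cv2.COLOR_RGB2HSV); m=cv2.inRange(h,(105,140,40),(125,255,255)); return m
def blobs(im,amin=150):
    m=cv2.morphologyEx(bluemask(im),cv2.MORPH_CLOSE,np.ones((3,3)))
    n,l,st,ce=cv2.connectedComponentsWithStats(m)
    out=[]
    for i in range(1,n):
        if st[i,4]<amin: continue
        b=(l==i).astype(np.uint8); cs,_=cv2.findContours(b,cv2.RETR_EXTERNAL,cv2.CHAIN_APPROX_NONE)
        f=np.zeros_like(b); cv2.drawContours(f,cs,-1,1,-1); out.append((ce[i],f.astype(float),cs))
    return out
def fit(views,p0,yaws=None):
    """views: list of (filled mask, calib)"""
    best=None
    for y in (np.radians(np.arange(0,360,30)) if yaws is None else yaws):
        f=lambda p:sum(np.abs(sil(p,c)-m).sum()/m.sum() for m,c in views)
        r=minimize(f,[p0[0],p0[1],y],method="Nelder-Mead",options=dict(initial_simplex=[[p0[0],p0[1],y],[p0[0]+.01,p0[1],y],[p0[0],p0[1]+.01,y],[p0[0],p0[1],y+.25]],maxfev=90,xatol=2e-4,fatol=1e-3))
        if best is None or r.fun<best[1]: best=(r.x,r.fun)
    return best
def find_bins(tag=None):
    ct,cs=arm.get_calibration("top"),arm.get_calibration("scene")
    t,s=arm.snapshot("top"),arm.snapshot("scene")
    if tag: cv2.imwrite(f"pics/top{tag}.png",t[:,:,::-1]); cv2.imwrite(f"pics/scene{tag}.png",s[:,:,::-1])
    return bins_from(t,s,ct,cs)
def bins_from(t,s,ct,cs):
    sb=blobs(s); res=[]
    for ce,f,_ in blobs(t):
        p=unproj(ce,ct,.02)
        if not(.2<p[0]<.9 and abs(p[1])<.75): continue
        u=proj([p],cs)[0]; d=[np.hypot(*(b[0]-u)) for b in sb]
        v=[(f,ct)]
        if d and min(d)<12: v.append((sb[int(np.argmin(d))][1],cs))
        res.append((*fit(v,p),len(v),ce))
    return res
E
python3 - <<'E'
from h import *
ct,cs=arm.get_calibration("top"),arm.get_calibration("scene")
t=cv2.imread("pics/top0.png")[:,:,::-1];s=cv2.imread("pics/scene0.png")[:,:,::-1]
for p,e,n,ce in bins_from(t,s,ct,cs): print(np.round(p[:2],4),np.degrees(p[2])%360,round(e,3),n,ce*1.5625)
# rack: clicked points (800-scale): front corners, stop ends
uv=np.array([[252,447],[382,331],[157,352],[293,235]])/1.5625
a=np.radians(9);
def dk(p,x,y,z): return Rz(p[2])@(Ry(-a)@[x,y,z]+[0,0,.0055])+[p[0],p[1],0]
pts=[(0,.18,0),(0,-.18,0),(.272,.18,.035),(.272,-.18,.035)]
r=least_squares(lambda p:(proj([dk(p,*q) for q in pts],ct)-uv).ravel(),[.5,.3,.7])
print(r.x[:2],np.degrees(r.x[2]),r.fun)
for z,uvp in ((.08,(460,290)),(.0,(460,292))): print("cup",unproj(np.array(uvp)/1.5625,ct,z))
E
```

```text
[ 0.6021 -0.2559] 47.48957982062477 0.36 2 [537.03289474 302.58223684]
[ 0.4473 -0.417 ] 13.32219054027808 0.093 2 [617.29349874 379.39305905]
[ 0.4364 -0.2497] 33.95585114661912 0.095 2 [532.83490874 385.11245111]
[ 0.4514 -0.0953] 95.65891613369597 0.25 2 [453.53084416 376.97510823]
[0.42177478 0.1778858 ] 42.3763541824457 [-0.42305412  3.14021914  2.3341277  -0.02344768 -2.87895995  0.50016558
  1.16401304 -3.82877442]
cup [ 0.61929109 -0.10087962  0.08      ]
cup [ 0.62459914 -0.10745962  0.        ]
```

```bash
python3 - <<'E'
s=open('h.py').read()
s=s.replace("cv2.drawContours(f,cs,-1,1,-1);","cv2.fillConvexPoly(f,cv2.convexHull(np.vstack(cs)),1);")
i=s.index("    def draw"); j=s.index("    return cv2.resize(m")
s=s[:i]+"    cv2.fillConvexPoly(m,cv2.convexHull(q(range(12))),255,shift=4)\n"+s[j:]
s+='''
def tool(yaw,tilt=0):  # tool down, tool x-axis horizontal along -yaw direction; tilt = deck slope
    R=Rz(yaw)@Ry(-tilt); return np.column_stack([-R[:,0],R[:,1],-R[:,2]])
def wrist(tag):
    c=arm.get_calibration("wrist"); im=arm.snapshot("wrist"); cv2.imwrite(f"pics/{tag}.png",im[:,:,::-1]); np.save(f"pics/{tag}.npy",c["cam_to_world"]); return im,c
'''
open('h.py','w').write(s)
E
python3 - <<'E'
from h import *
R0=arm.current_tool_rot()
arm.move_to([.50,.24,.38],tool(np.radians(20)))
wrist("w_rack")
arm.move_to([.48,-.22,.38],tool(np.radians(-20)))
wrist("w_bins")
print(arm.current_t(), arm.current_joint_positions())
ct,cs=arm.get_calibration("top"),arm.get_calibration("scene")
t=cv2.imread("pics/top0.png")[:,:,::-1];s=cv2.imread("pics/scene0.png")[:,:,::-1]
for p,e,n,ce in bins_from(t,s,ct,cs): print(np.round(p[:2],4),np.degrees(p[2])%360,round(e,3),n,ce*1.5625)
w=[cv2.resize(cv2.imread(f"pics/{n}.png"),(400,300),interpolation=cv2.INTER_AREA) for n in("w_rack","w_bins")]
a=cv2.resize(cv2.imread("pics/w_rack.png"),(800,600),interpolation=cv2.INTER_CUBIC);cv2.imwrite("pics/w_rack_b.png",a)
a=cv2.resize(cv2.imread("pics/w_bins.png"),(800,600),interpolation=cv2.INTER_CUBIC);cv2.imwrite("pics/w_bins_b.png",a)
E
```

```text
3.8333 [-3.10099411e+01  1.32211174e+01  7.48513642e+01  1.13687344e-02
  9.19266400e+01 -1.01100284e+02]
[ 0.6021 -0.2559] 47.7256076591413 0.172 2 [537.03289474 302.58223684]
[ 0.4477 -0.4173] 13.684072591797742 0.086 2 [617.29349874 379.39305905]
[ 0.4361 -0.2496] 34.26209010737688 0.085 2 [532.83490874 385.11245111]
[ 0.4513 -0.0951] 96.34171727355249 0.088 2 [453.53084416 376.97510823]
```

View pics/w_rack_b.png

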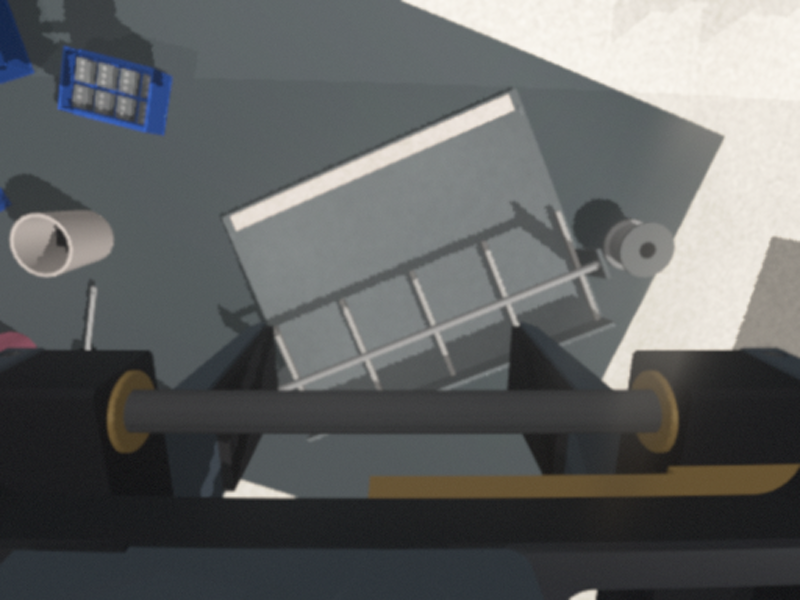

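View pics/w_bins_b.png

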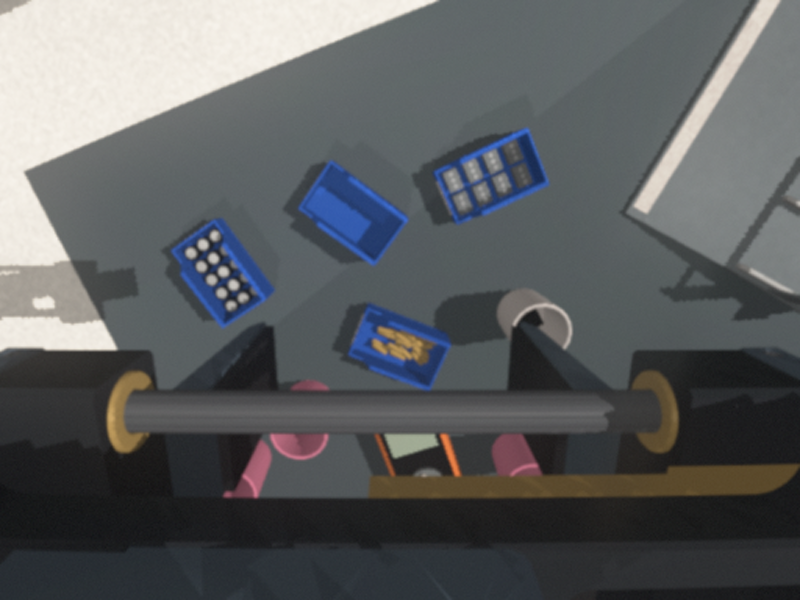

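```bash
python3 - <<'E'
from h import *
cw=arm.get_calibration("wrist"); ct=arm.get_calibration("top"); cs=arm.get_calibration("scene")
cw["cam_to_world"]=np.load("pics/w_bins.npy")
im=lambda n:cv2.imread(f"pics/{n}.png")[:,:,::-1]
W3,T,S=[blobs(im(n)) for n in("w_bins","top0","scene0")]
for nm,p in dict(sp=(.6021,-.2559,47.7),kn=(.4477,-.4173,13.7),em=(.436,-.2496,34.3),te=(.4513,-.0951,96.3)).items():
    v=[]
    for B,c in((W3,cw),(T,ct),(S,cs)):
        u=proj([[p[0],p[1],.02]],c)[0]; b=min(B,key=lambda b:np.hypot(*(b[0]-u))); v.append((b[1],c))
    y=np.radians(p[2])
    for vv in (v,v[:1]):
        for k in(0,np.pi):
            r=fit(vv,p,[y+k]); print(nm,len(vv),np.round(r[0][:2],4),round(np.degrees(r[0][2]),1),round(r[1],3))
c2=dict(cw); c2["cam_to_world"]=np.load("pics/w_rack.npy")
a=np.radians(9)
def dk(p,x,y,z): return Rz(p[2])@(Ry(-a)@[x,y,z]+[0,0,.0055])+[p[0],p[1],0]
A=[((0,-.18,0),(222,215)),((0,.18,0),(515,90)),((.14,-.172,.01),(275,326)),((.14,-.086,.01),(343,302)),((.14,0,.01),(412,273)),((.14,.086,.01),(484,244)),((.14,.172,.01),(556,208)),((.272,.18,.035),(612,322))]
B=[((0,.18,0),(252,449)),((0,-.18,0),(382,331)),((.272,.18,.035),(155,352)),((.272,-.18,.035),(293,233))]
for sets in (((A,c2),),((B,ct),),((A,c2),(B,ct))):
    f=lambda p:np.concatenate([(proj([dk(p,*q) for q,_ in s],c)-np.array([u for _,u in s])/1.5625).ravel() for s,c in sets])
    r=least_squares(f,[.42,.18,.74],loss="soft_l1"); print(r.x[:2],np.degrees(r.x[2]),np.round(f(r.x),1))
# cup from wrist: rim centre (534,322)/ top
print("cup rim w",unproj(np.array([541,322])/1.5625,cw,.08),"top",unproj(np.array([460,290])/1.5625,ct,.08))
E
```

```text
sp 3 [ 0.6021 -0.2559] 47.7 0.197
sp 3 [ 0.6032 -0.2546] 227.9 0.281
sp 1 [ 0.6019 -0.2558] 47.9 0.024
sp 1 [ 0.6037 -0.2544] 227.0 0.065
kn 3 [ 0.4469 -0.4173] 13.3 0.12
kn 3 [ 0.4483 -0.417 ] 193.2 0.233
kn 1 [ 0.4467 -0.4176] 12.9 0.026
kn 1 [ 0.4483 -0.4175] 192.3 0.051
em 3 [ 0.4357 -0.2496] 33.6 0.116
em 3 [ 0.437 -0.249] 213.1 0.186
em 1 [ 0.4352 -0.2499] 33.5 0.022
em 1 [ 0.4366 -0.2491] 212.6 0.029
te 3 [ 0.4509 -0.0953] 95.8 0.123
te 3 [ 0.4508 -0.0938] 275.9 0.213
te 1 [ 0.4502 -0.0954] 95.6 0.024
te 1 [ 0.4501 -0.092 ] 274.7 0.053
[0.42220225 0.17959109] 42.93418892220112 [-0.2  2.3  0.5 -0.9 -0.8  1.4 -1.1 -1.1 -0.4 -1.  -0.3 -1.5  1.1  2.
  2.4  0.9]
[0.42275574 0.17866176] 42.52229598224741 [-0.6  1.6  2.  -0.4 -1.9  0.4  0.7 -2.8]
[0.42195989 0.17958946] 42.735031912176034 [-0.3  1.9  0.7 -0.7 -1.2  1.1 -1.3 -1.3 -0.6 -1.  -0.4 -1.4  1.   2.3
  2.1  1.3 -0.7  2.1  1.6 -0.3 -2.4  1.1 -0.  -2.5]
cup rim w [ 0.60746118 -0.09695174  0.08      ] top [ 0.61929109 -0.10087962  0.08      ]
```

```bash
cat >> h.py <<'E'
def cupfit(views,p0):
    an=np.linspace(0,2*np.pi,40); ring=np.c_[np.cos(an),np.sin(an)]
    P=np.vstack([np.c_[ring*.0305,0*an],np.c_[ring*.033,0*an+.08]])
    def s(p,c):
        m=np.zeros((384*4,512*4),np.uint8); q=((proj(P+[p[0],p[1],0],c)+.5)*64).astype(np.int32)
        cv2.fillConvexPoly(m,cv2.convexHull(q),255,shift=4); return cv2.resize(m,(512,384),interpolation=cv2.INTER_AREA)/255.
    f=lambda p:sum(np.abs(s(p,c)-m).sum()/m.sum() for m,c in views)
    return min((minimize(f,np.add(p0,d),method="Nelder-Mead",options=dict(initial_simplex=np.add(p0,d)+[[0,0],[.01,0],[0,.01]])) for d in([0,0],[.01,0],[0,.01])),key=lambda r:r.fun)
def cupmask(im,uv):
    h=cv2.cvtColor(im,cv2.COLOR_RGB2HSV); m=cv2.inRange(h,(0,0,95),(180,70,255)); n,l,st,ce=cv2.connectedComponentsWithStats(m)
    d=[np.hypot(*(ce[i]-uv))+(1e3 if not 80<st[i,4]<8000 else 0) for i in range(n)]; i=int(np.argmin(d))
    b=(l==i).astype(np.uint8); cs,_=cv2.findContours(b,cv2.RETR_EXTERNAL,cv2.CHAIN_APPROX_NONE); f=np.zeros_like(b); cv2.fillConvexPoly(f,cv2.convexHull(np.vstack(cs)),1)
    return f.astype(float),ce[i],st[i]
E
python3 - <<'E'
from h import *
ct=arm.get_calibration("top"); cs=arm.get_calibration("scene"); cr=arm.get_calibration("wrist"); cr["cam_to_world"]=np.load("pics/w_rack.npy")
im=lambda n:cv2.imread(f"pics/{n}.png")[:,:,::-1]
v=[]
for n,c in(("top0",ct),("scene0",cs),("w_rack",cr)):
    m,ce,st=cupmask(im(n),proj([[.615,-.1,.045]],c)[0]); print(n,ce,st); v.append((m,c))
    r=cupfit(v[-1:],[.615,-.1]); print(r.x,r.fun)
r=cupfit(v,[.615,-.1]); print("all",r.x,r.fun); cup=r.x
# IK for side grasp
def og(al,ph): 
    t=np.array([np.cos(ph)*np.cos(al),np.cos(ph)*np.sin(al),-np.sin(ph)]); y=np.array([-np.sin(al),np.cos(al),0]); return np.column_stack([np.cross(y,t),y,t])
for ph in(20,30,40,50):
    for al in(-40,-25,-9,10,30):
        for s in(1,-1):
            R=og(np.radians(al),np.radians(ph))@np.diag([s,s,1]); q=arm.solve_ik(np.r_[cup,.05]+R[:,2]*arm.grip_depth,R)
            print(ph,al,s,None if q is None else np.round(q).astype(int))
E
```

```text
top0 [287.14457831 242.07228916] [284 234   7  17  83]
[ 0.53695042 -0.01429581] 4.784779654436032
scene0 [213.01932367 267.84541063] [203 259  21  19 207]
[-0.31964844  0.99984375] 1.0
w_rack [ 38.17318901 154.91756869] [   3  134   72   47 2402]
[ 0.62092099 -0.10329634] 0.15543751502830788
all [ 0.61838257 -0.09733243] 8.124975378488838
20 -40 1 [  7  61 121 226  72  92]
20 -40 -1 [  7  61 121 226  72 -88]
20 -25 1 [ -4  65 129 200  84  95]
20 -25 -1 [ -4  65 129 200  84 -85]
20 -9 1 [-20  68 133 170  90  86]
20 -9 -1 [-20  68 133 170  90 -94]
20 10 1 [-36  65 128 136  79  81]
20 10 -1 [-36  65 128 136  79 -99]
20 30 1 [-44  60 116 104  69  94]
20 30 -1 [-44  60 116 104  69 -86]
30 -40 1 [  4  54 121 227  56  85]
30 -40 -1 [  4  54 121 227  56 -95]
30 -25 1 [ -6  56 128 199  63  91]
30 -25 -1 [ -6  56 128 199  63 -89]
30 -9 1 [-19  57 131 171  68  89]
30 -9 -1 [-19  57 131 171  68 -91]
30 10 1 [-33  55 127 137  61  89]
30 10 -1 [-33  55 127 137  61 -91]
30 30 1 [-41  53 116 102  57 103]
30 30 -1 [-41  53 116 102  57 -77]
40 -40 1 [  1  47 118 233  39  74]
40 -40 -1 [   1   47  118  233   39 -106]
40 -25 1 [ -7  47 124 201  41  86]
40 -25 -1 [ -7  47 124 201  41 -94]
40 -9 1 [-18  48 126 170  44  91]
40 -9 -1 [-18  48 126 170  44 -89]
40 10 1 [-30  47 123 133  43 100]
40 10 -1 [-30  47 123 133  43 -80]
40 30 1 [-37  47 114  95  45 116]
40 30 -1 [-37  47 114  95  45 -64]
50 -40 1 None
50 -40 -1 None
50 -25 1 [ -9  41 118 210  20  74]
50 -25 -1 [  -9   41  118  210   20 -106]
50 -9 1 [-17  41 120 165  21  98]
50 -9 -1 [-17  41 120 165  21 -82]
50 10 1 [-26  41 117 118  25 121]
50 10 -1 [-26  41 117 118  25 -59]
50 30 1 [-32  42 110  80  35 136]
50 30 -1 [-32  42 110  80  35 -44]
```

```bash
cat >> h.py <<'E'
def cupmask(im,uv,r):
    a=im.astype(int); m=((a[:,:,0]-a[:,:,2]>2)&(a.max(2)>70)&(a[:,:,0]-a[:,:,1]<25)).astype(np.uint8); w=np.zeros_like(m); cv2.circle(w,tuple(int(x) for x in uv),r,1,-1); m&=w
    m=cv2.morphologyEx(m,cv2.MORPH_OPEN,np.ones((2,2))); n,l,st,ce=cv2.connectedComponentsWithStats(m); i=1+int(np.argmax(st[1:,4])); b=(l==i).astype(np.uint8)
    cs,_=cv2.findContours(b,cv2.RETR_EXTERNAL,cv2.CHAIN_APPROX_NONE); f=np.zeros_like(b); cv2.fillConvexPoly(f,cv2.convexHull(np.vstack(cs)),1); return f.astype(float),ce[i],st[i]
E
python3 - <<'E'
from h import *
ct=arm.get_calibration("top"); cs=arm.get_calibration("scene"); cr=arm.get_calibration("wrist"); cr["cam_to_world"]=np.load("pics/w_rack.npy")
im=lambda n:cv2.imread(f"pics/{n}.png")[:,:,::-1]
v=[]
for n,c,r in(("top0",ct,20),("scene0",cs,24),("w_rack",cr,50)):
    m,ce,st=cupmask(im(n),proj([[.618,-.103,.045]],c)[0],r); print(n,ce,st); v.append((m,c))
    r=cupfit(v[-1:],[.615,-.1]); print(r.x,r.fun)
r=cupfit(v,[.615,-.1]); print("all",r.x,r.fun)
E
```

```text
top0 [295.25227964 186.54407295] [284 176  23  23 329]
[ 0.61786156 -0.10316541] 0.08006168759638686
scene0 [236.82208589 217.81595092] [227 206  19  26 326]
[ 0.62549872 -0.10031854] 0.04030858244937319
w_rack [ 38.729973   155.13186319] [   7  136   67   43 2222]
[ 0.62092671 -0.09857242] 0.031983548706491664
all [ 0.62094874 -0.10018116] 0.3542691968626567
```

```bash
cat >> h.py <<'E'
from scipy.spatial.transform import Rotation as Rot
EM=np.array([.4357,-.2496]); EY=np.radians(33.6); CUP=np.array([.621,-.1005]); HG=.052
def og(al,ph,s=-1):
    t=np.array([np.cos(ph)*np.cos(al),np.cos(ph)*np.sin(al),-np.sin(ph)]); y=np.array([-np.sin(al),np.cos(al),0]); return np.column_stack([np.cross(y,t),y,t])@np.diag([s,s,1])
an=np.linspace(0,2*np.pi,48); ring=np.c_[np.cos(an),np.sin(an)]
CP=np.vstack([np.c_[ring*.0305,0*an],np.c_[ring*.033,0*an+.08]])-[0,0,HG]  # cup points about grasp point, cup axes at upright
def pour_pose(al,ph,s,w,pitch,target,zmin,hdir):
    """cup rolled by w about tool z, tool then pitched up by pitch; rim low point over target"""
    R0=og(al,ph,s); t=R0[:,2]; y=np.array([-np.sin(al),np.cos(al),0])
    Q=Rot.from_rotvec(-pitch*y)*Rot.from_rotvec(w*t); R=Q.as_matrix()@R0
    C=Q.apply(CP); c=Q.apply([0,0,1]); m=(.08-HG)*c
    d=np.array([0,0,-1.])-(-c[2])*c; n=np.linalg.norm(d); low=m+(.033*d/n if n>.2 else 0*d)
    g=np.r_[target-low[:2],zmin-C[:,2].min()]
    return g+R[:,2]*arm.grip_depth,R,c,g
def bodymin(g,R):  # lowest corner of gripper body front 60..180mm behind the grasp point
    return min((g+R@[a*.038,b*.089,-d])[2] for a in(-1,1) for b in(-1,1) for d in(.06,.18))
E
python3 - <<'E'
from h import *
for ph in (20,25,):
  P=np.radians(ph)
  for al in range(-70,120,10):
    for sg in(1,-1):
      for s in(-1,1):
        qs=[];ok=True;bm=9
        for w in (0,60,100,120,140,160,178):
            p,R,c,g=pour_pose(np.radians(al),P,s,np.radians(sg*w),0,EM,.06,0)
            q=arm.solve_ik(p,R)
            if q is None: ok=False;break
            qs.append(q);bm=min(bm,bodymin(g,R))
            if w==140: az=np.degrees(np.arctan2(c[1],c[0]))
        if ok:
            qs=np.array(qs); print(ph,al,sg,s,"pourdir",round(az),"jump",np.abs(np.diff(qs,axis=0)).max(0).round().astype(int),"q0",qs[0].round().astype(int),qs[-1].round().astype(int),round(bm,3))
E
```

```text
20 -70 1 -1 pourdir 157 jump [ 1  4  6  4  4 51] q0 [ -3  56 132 245  73 -83] [ -1  58 132 246  74  97] 0.026
20 -70 1 1 pourdir 157 jump [  1   4   6   4   4 314] q0 [ -3  56 132 245  73  97] [ -1  58 132 246  74 -83] 0.026
20 -70 -1 -1 pourdir 63 jump [  5   3   6   6   5 337] q0 [ -3  56 132 245  73 -83] [ -1  58 132 246  74 101] 0.026
20 -70 -1 1 pourdir 63 jump [ 5  3  6  6  5 52] q0 [ -3  56 132 245  73  97] [ -1  58 132 246  74 -79] 0.026
20 -60 1 -1 pourdir 167 jump [ 3  5  7  5  8 51] q0 [ -8  62 140 228  84 -73] [ -7  64 140 229  85 108] 0.026
20 -60 1 1 pourdir 167 jump [  3   5   7   5   8 315] q0 [ -8  62 140 228  84 107] [ -7  64 140 229  85 -72] 0.026
20 -60 -1 -1 pourdir 73 jump [  7   6   6   7  11 338] q0 [ -8  62 140 228  84 -73] [ -7  64 140 229  85 111] 0.026
20 -60 -1 1 pourdir 73 jump [ 7  6  6  7 11 54] q0 [ -8  62 140 228  84 107] [ -7  64 140 229  85 -69] 0.026
20 -50 1 -1 pourdir 177 jump [ 7 10  7  5 16 53] q0 [-17  72 149 212 105 -68] [-16  76 150 214 109 113] 0.026
20 -50 1 1 pourdir 177 jump [  7  10   7   5  16 317] q0 [-17  72 149 212 105 112] [-16  7
[... 11075 characters left out ...]
26 112 -70] 0.032
25 100 -1 -1 pourdir -121 jump [  3   1   2   3   2 339] q0 [-53  57  71  26 112 -67] [-53  58  71  26 112 114] 0.032
25 100 -1 1 pourdir -121 jump [ 3  1  2  3  2 57] q0 [-53  57  71  26 112 113] [-53  58  71  26 112 -66] 0.032
25 110 1 -1 pourdir -29 jump [ 3  2  5  3  2 57] q0 [-49  58  66  21 117 -71] [-49  59  66  21 116 107] 0.032
25 110 1 1 pourdir -29 jump [  3   2   5   3   2 320] q0 [-49  58  66  21 117 109] [-49  59  66  21 116 -73] 0.032
25 110 -1 -1 pourdir -111 jump [  3   1   2   3   2 339] q0 [-49  58  66  21 117 -71] [-49  59  66  21 116 111] 0.032
25 110 -1 1 pourdir -111 jump [ 3  1  2  3  2 57] q0 [-49  58  66  21 117 109] [-49  59  66  21 116 -69] 0.032
```

```bash
python3 - <<'E'
from h import *
A,P=EY,np.radians(40)
tgt=EM+.010*np.array([np.cos(A),np.sin(A)])
R=og(A,P,1)
print("grasp",arm.solve_ik(np.r_[CUP,HG]+R[:,2]*arm.grip_depth,R).round())
for w,pt,z in((0,0,.11),(60,0,.11),(100,0,.11),(140,0,.11),(180,0,.08),(180,10,.06),(180,20,.06),(180,30,.06),(180,40,.06),(180,48,.06)):
    p,R,c,g=pour_pose(A,P,1,np.radians(-w),np.radians(pt),tgt,z,0); q=arm.solve_ik(p,R)
    print(w,pt,"tilt",np.degrees(np.arccos(c[2])).round(),np.degrees(np.arctan2(c[1],c[0])).round(),None if q is None else q.round().astype(int),bodymin(g,R).round(3),g.round(3))
# grasp
Rg=og(A,P,1); G=np.r_[CUP,HG]+Rg[:,2]*arm.grip_depth
arm.grip(.091)
arm.move_to(G-Rg[:,2]*.12+[0,0,.06],Rg); arm.move_l(G-Rg[:,2]*.10,feed=.2)
arm.move_l(G,feed=.12); f0=arm.current_force()
arm.grip(.0); print("w",arm.current_width(),arm.current_force()-f0,arm.current_t())
arm.move_l(G+[0,0,.12],feed=.12); print(arm.current_width())
im,c=wrist("w_cup")
r=find_bins("1")
for p,e,n,ce in r: print(np.round(p[:2],4),np.degrees(p[2])%360,round(e,3),n)
cv2.imwrite("pics/scene1b.png",cv2.resize(cv2.imread("pics/scene1.png"),(800,600)))
E
```

```text
grasp [-38.  47. 111.  88.  47. 120.]
0 0 tilt 0.0 0.0 [-67  33 112  57  63 129] 0.171 [ 0.444 -0.244  0.162]
60 0 tilt 45.0 144.0 [-64  34 107  57  65  75] 0.133 [ 0.479 -0.269  0.168]
100 0 tilt 72.0 161.0 [-63  35 109  59  63  32] 0.122 [ 0.479 -0.256  0.155]
140 0 tilt 92.0 -176.0 [-64  35 111  60  61 -11] 0.116 [ 0.471 -0.242  0.144]
180 0 tilt 100.0 -146.0 [-64  38 114  63  59 -57] 0.127 [ 0.462 -0.232  0.117]
180 10 tilt 110.0 -146.0 [-69  46 114  68  66 -69] 0.098 [ 0.457 -0.236  0.101]
180 20 tilt 120.0 -146.0 [-73  53 114  69  74 -76] 0.087 [ 0.45  -0.24   0.103]
180 30 tilt 130.0 -146.0 [-76  60 112  70  83 -82] 0.076 [ 0.444 -0.244  0.103]
180 40 tilt 140.0 -146.0 [-77  67 109  69  91 -86] 0.065 [ 0.438 -0.248  0.103]
180 48 tilt 148.0 -146.0 [-77  72 107  69  98 -89] 0.039 [ 0.433 -0.251  0.101]
w 0.06375087464780967 [-1.81516963 -0.87001709  3.24447714] 9.7167
0.06385777983818455
[ 0.6014 -0.2576] 44.665059959066966 1.409 2
```

View pics/scene1b.png

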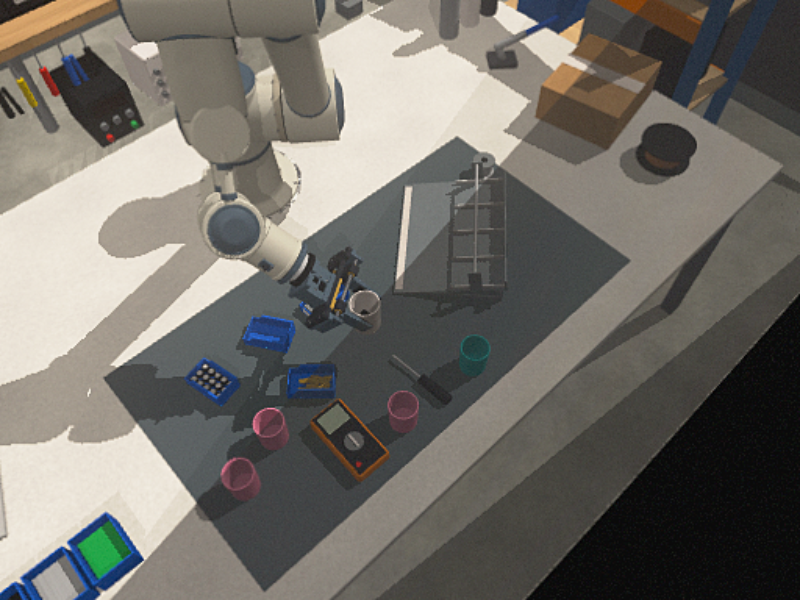

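```bash
python3 - <<'E'
from h import *
A,P=EY,np.radians(40)
b0=blobs(cv2.imread("pics/scene0.png")[:,:,::-1]); s1=arm.snapshot("scene"); b1=blobs(s1); cs=arm.get_calibration("scene")
u=proj([[*EM,.02]],cs)[0]
for b in(b0,b1): x=min(b,key=lambda q:np.hypot(*(q[0]-u))); print(x[0],x[1].sum())
tgt=EM+.010*np.array([np.cos(A),np.sin(A)])
go=lambda w,pt,z:arm.move_to(*pour_pose(A,P,1,np.radians(-w),np.radians(pt),tgt,z,0)[:2])
for k in((0,0,.13),(60,0,.11),(100,0,.11),(140,0,.10),(180,0,.08),(180,0,.058)): go(*k)
print(arm.current_t(),arm.current_width())
for pt in (6,12,18,24,30,36,42): go(180,pt,.058); arm.sleep(.25)
arm.sleep(.5)
cv2.imwrite("pics/scene2b.png",cv2.resize(arm.snapshot("scene")[130:290,60:300,::-1],(800,533),interpolation=cv2.INTER_CUBIC)); print(arm.current_t(),arm.current_width())
E
```

```text
[172.42378559 212.93467337] 632.0
[172.42689076 212.90084034] 630.0
15.5667 0.06365877073191191
19.6167 0.06393346181192913
```

View pics/scene2b.png

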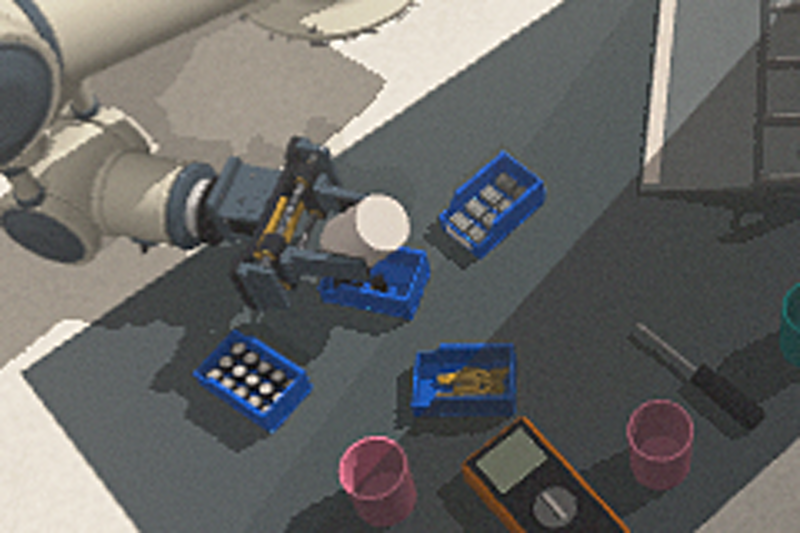

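```bash
python3 - <<'E'
from h import *
A,P=EY,np.radians(40)
tgt=EM+.010*np.array([np.cos(A),np.sin(A)])
go=lambda w,pt,z:arm.move_to(*pour_pose(A,P,1,np.radians(-w),np.radians(pt),tgt,z,0)[:2])
for k in((180,42,.09),(180,10,.11),(140,0,.11),(100,0,.11),(60,0,.11),(0,0,.13)): go(*k)
Rg=og(A,P,1); G=np.r_[CUP,HG]+Rg[:,2]*arm.grip_depth
arm.move_to(G+[0,0,.10],Rg); arm.move_l(G+[0,0,.015],feed=.12); arm.move_l(G+[0,0,.0015],feed=.03)
print(arm.current_force(),arm.current_width()); arm.grip(.085); arm.move_l(G-Rg[:,2]*.11,feed=.12)
arm.move_to([.47,-.21,.36],tool(np.radians(-20)))
wrist("w3"); print(arm.current_t())
cv2.imwrite("pics/w3b.png",cv2.resize(cv2.imread("pics/w3.png"),(800,600),interpolation=cv2.INTER_CUBIC))
E
```

```text
[ 0.14859443  0.19460898 -1.02373277] 0.06387883326522191
31.4667
```

View pics/w3b.png

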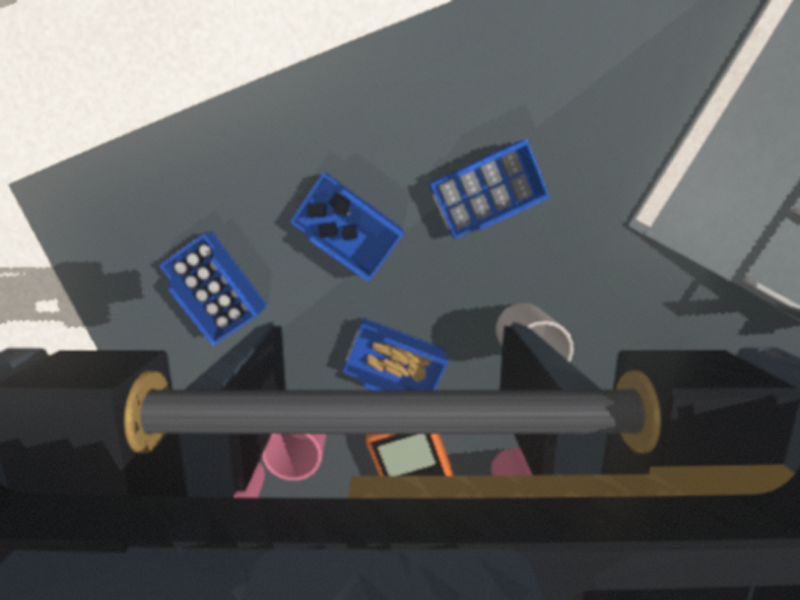

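```bash
cat >> h.py <<'E'
RK=np.array([.4220,.1796]); RY=np.radians(42.75); SL=np.radians(9)
def deck(x,y,z): return Rz(RY)@(Ry(-SL)@[x,y,z]+[0,0,.0055])+[*RK,0]
RD=tool(RY,SL)
def look(tag):
    arm.move_to([.47,-.21,.36],tool(np.radians(-20))); im,c=wrist(tag); out=[]
    for ce,f,_ in blobs(im,400):
        p=unproj(ce,c,.02)
        if .3<p[0]<.75 and -.6<p[1]<.1:
            r=fit([(f,c)],p); out.append((r[0],r[1]))
    return out
def pick(p):
    R=tool(p[2]); q=np.r_[p[:2],.015]
    arm.grip(.088); arm.move_to(q+[0,0,.12],R); arm.move_l(q+[0,0,.05],feed=.25); arm.move_l(q,feed=.1)
    f=arm.current_force(); arm.grip(0.); w=arm.current_width(); print("grip w",w,"dF",arm.current_force()-f)
    arm.move_l(q+[0,0,.13],feed=.2); return w
def stow(y,h=.0165):
    arm.move_to(deck(.06,y,.12),RD); arm.move_l(deck(.07,y,h+.012),RD,feed=.2)
    arm.move_l(deck(.085,y,h),RD,feed=.06); print("touch F",arm.current_force().round(1))
    arm.move_l(deck(.165,y,h),RD,feed=.08); print("in F",arm.current_force().round(1),arm.current_width())
    arm.grip(.074); arm.move_l(deck(.165,y,.06),RD,feed=.15); arm.move_l(deck(.05,y,.07),RD,feed=.2)
def push(y):
    arm.grip(0.); arm.move_l(deck(.05,y,.008),RD,feed=.15); up=Rz(RY)@Ry(-SL)@[1,0,0]
    arm.sleep(.2); f0=arm.current_force(); arm.move_l(deck(.085,y,.008),RD,feed=.08); x=.085
    while x<.156:
        x+=.004 if x<.14 else .001
        arm.move_l(deck(x,y,.008),RD,feed=.04); F=(arm.current_force()-f0)@up
        if F<-8: break
    print("push end x",round(x,4),"F",round(F,1),"t",arm.current_t())
    arm.move_l(deck(x-.03,y,.008),RD,feed=.1); arm.move_l(deck(x-.06,y,.09),RD,feed=.2)
E
python3 - <<'E'
from h import *
cr=arm.get_calibration("wrist"); cr["cam_to_world"]=np.load("pics/w_rack.npy")
s=unproj(np.array([648,249])/1.5625,cr,.046); d=Rz(-RY)@(s-[*RK,0]); print("spool deck",d)
for y in(.129,-.129):
    for a in((.06,y,.12),(.165,y,.0165),(.085,y,.008),(.156,y,.008)): print(arm.solve_ik(deck(*a),RD).round())
b=look("w4"); ns=arm.get_calibration("wrist")
for p,e in b: print(p[:2].round(4),np.degrees(p[2]).round(1),round(e,3))
p=[x[0] for x in b if np.hypot(*(x[0][:2]-[.4473,-.4175]))<.06][0]
w=pick(p)
if .06<w<.068:
    arm.move_to(deck(.05,-.05,.2),RD)
    stow(.129); push(.129)
    print(arm.current_t())
    arm.move_to([.46,.24,.36],tool(np.radians(42))); wrist("w5"); cv2.imwrite("pics/w5b.png",cv2.resize(cv2.imread("pics/w5.png"),(800,600),interpolation=cv2.INTER_CUBIC))
E
```

```text
spool deck [0.21170247 0.24957779 0.046     ]
[  31.   19.  111.    3.   41. -104.]
[  34.   35.   99.    2.   37. -101.]
[  32.   33.  111.    4.   27. -104.]
[  34.   35.  101.    2.   35. -101.]
[   2.   25.  100.    8.   49. -136.]
[   9.   38.   89.    7.   45. -128.]
[   5.   37.  100.    9.   37. -135.]
[   9.   39.   90.    7.   43. -129.]
[ 0.4503 -0.0955] 95.5 0.022
[ 0.4352 -0.2499] 33.7 0.021
[ 0.4467 -0.4174] 13.1 0.024
[ 0.6013 -0.2556] 48.3 0.131
grip w 0.06370562111252936 dF [-0.99512501  0.66953762  6.41304444]
touch F [-0.1  0.5 -1.5]
in F [-0.7  0.6 -1.5] 0.0635844636509538
push end x 0.148 F -10.8 t 49.9917
51.025
```

View pics/w5b.png

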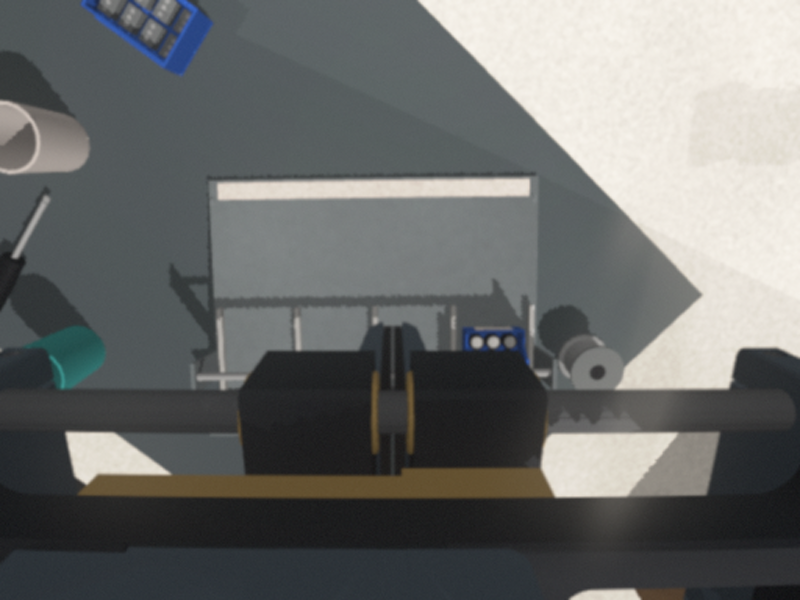

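```bash
python3 - <<'E'
from h import *
for tag,y,ref in(("w6",.043,[.4503,-.0955]),("w7",-.043,[.4352,-.2499]),("w8",-.129,[.6016,-.2557])):
    b=look(tag)
    for p,e in b: print(p[:2].round(4),np.degrees(p[2]).round(1),round(e,3))
    p=min((x for x in b),key=lambda x:np.hypot(*(x[0][:2]-ref)))
    if p[1]>.15 or np.hypot(*(p[0][:2]-ref))>.07: print("unsure");break
    if not .06<pick(p[0])<.068: print("bad grip");break
    arm.move_to(deck(.05,-.05,.2),RD)
    stow(y); push(y)
arm.move_to([.40,.1,.36],tool(np.radians(42)))
wrist("w9"); cv2.imwrite("pics/w9b.png",cv2.resize(cv2.imread("pics/w9.png"),(800,600),interpolation=cv2.INTER_CUBIC)); print(arm.current_t())
E
```

```text
[ 0.4501 -0.0954] 95.1 0.023
[ 0.4354 -0.2499] 33.8 0.023
grip w 0.06383708504586143 dF [-0.59265683  1.03919994  6.58738523]
touch F [-0.4 -0.2 -1.8]
in F [ 1.3 -0.4 -2.4] 0.06384902608318348
push end x 0.148 F -11.9 t 77.7833
[ 0.4352 -0.25  ] 33.8 0.021
grip w 0.06414696931095402 dF [-0.6158886  -0.13189408  7.6169441 ]
touch F [-0.4 -0.5 -1.5]
in F [ 0.3 -0.7 -1.6] 0.06410594235702523
push end x 0.147 F -8.6 t 98.7417Traceback (most recent call last):
  File "<stdin>", line 5, in <module>
ValueError: min() iterable argument is empty
```

```bash
python3 - <<'E'
from h import *
arm.move_to([.40,.1,.40],tool(np.radians(42)))
wrist("w9"); 
for p,e,n,ce in find_bins("9"): print(p[:2].round(4),np.degrees(p[2]).round(1),round(e,3),n,ce)
a=cv2.imread("pics/w9.png");b=cv2.imread("pics/scene9.png")[100:300,80:347]
cv2.imwrite("pics/c9.png",np.hstack([cv2.resize(a,(400,300)),cv2.resize(b,(400,300),interpolation=cv2.INTER_CUBIC)]))
E
```

```text
[0.6297 0.3179] 226.3 0.724 1 [160.8494898  184.07397959]
[ 0.6024 -0.2561] 47.1 0.21 2 [343.9154013  193.71583514]
[0.5638 0.3785] 225.4 0.734 1 [138.67391304 202.1576087 ]
```

View pics/c9.png

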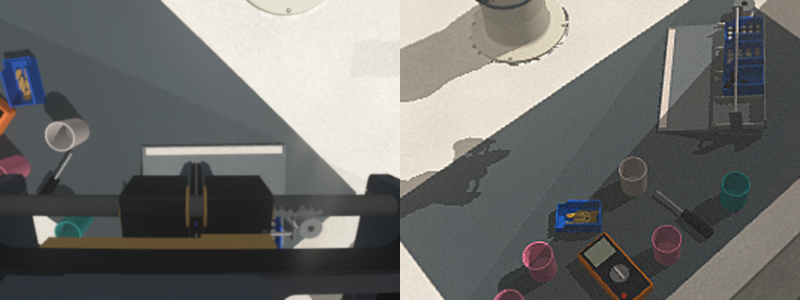

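```bash
python3 - <<'E'
from h import *
ct=arm.get_calibration("top"); im=cv2.imread("pics/top9.png")[:,:,::-1]
h=cv2.cvtColor(im,cv2.COLOR_RGB2HSV); m=cv2.inRange(h,(5,160,90),(18,255,255)); n,l,st,ce=cv2.connectedComponentsWithStats(m); i=1+np.argmax(st[1:,4]); ys,xs=np.where(l==i)
for z in(0,.038): print("mm near edge",[unproj([x,ys.max()],ct,z)[:2].round(3) for x in(xs.min(),xs.max())])
arm.grip(.09); b=look("w10")
for p,e in b: print(p[:2].round(4),np.degrees(p[2]).round(1),round(e,3))
R=tool(np.radians(48)); 
for o in(.078,):
    for a in(-1,1):
        for s in (-1,1): print("finger corner",(np.array([.602,-.2557,0])+R@[a*.016,s*(o/2+.0135),0])[:2].round(3))
E
```

```text
mm near edge [array([ 0.68 , -0.238]), array([ 0.68 , -0.328])]
mm near edge [array([ 0.674, -0.232]), array([ 0.675, -0.319])]
[ 0.6015 -0.2555] 49.1 0.141
finger corner [ 0.652 -0.279]
finger corner [ 0.574 -0.209]
finger corner [ 0.63  -0.303]
finger corner [ 0.552 -0.232]
```

Clear of the multimeter by about 20 mm. Picking the last bin.

```bash
sed -i 's/arm.grip(.088); arm.move_to/arm.grip(.080); arm.move_to/' h.py; python3 - <<'E'
from h import *
if .06<pick([.6018,-.2557,np.radians(48)])<.068:
    arm.move_to(deck(.05,-.1,.2),RD); stow(-.129); push(-.129)
arm.move_to([.40,-.25,.40],tool(np.radians(0)))
arm.sleep(.3); T=arm.snapshot("top"); S=arm.snapshot("scene"); print(arm.current_t())
cv2.imwrite("pics/T.png",T[:,:,::-1]);cv2.imwrite("pics/S.png",S[:,:,::-1])
a=cv2.resize(T[130:300,80:330,::-1],(800,544),interpolation=cv2.INTER_CUBIC); cv2.imwrite("pics/Tb.png",a)
b=cv2.resize(S[80:270,140:400,::-1],(800,585),interpolation=cv2.INTER_CUBIC); cv2.imwrite("pics/Sb.png",b)
E
```

```text
grip w 0.06336504454623197 dF [-1.52436699  0.24872965  7.24202208]
touch F [ 0.  -0.1 -2.8]
in F [-0.3  0.8 -2.5] 0.06366640963942757
push end x 0.147 F -10.7 t 122.4917
125.7667
```

View pics/Tb.png

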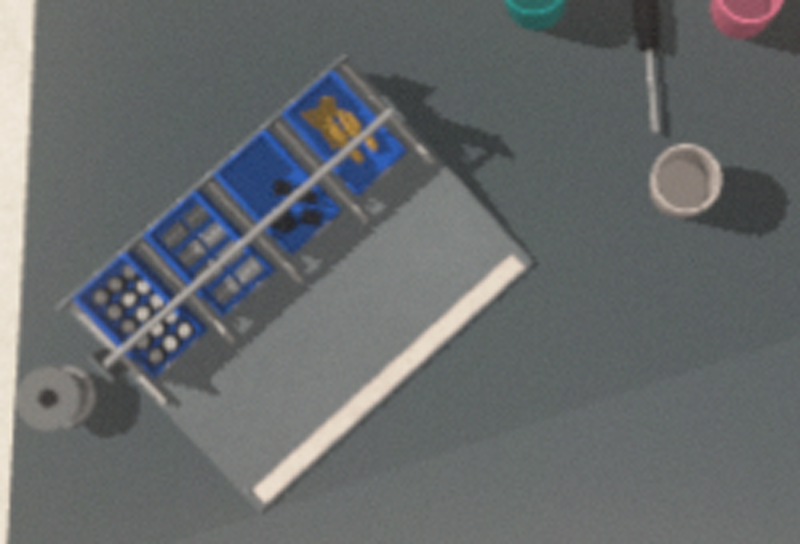

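View pics/Sb.png

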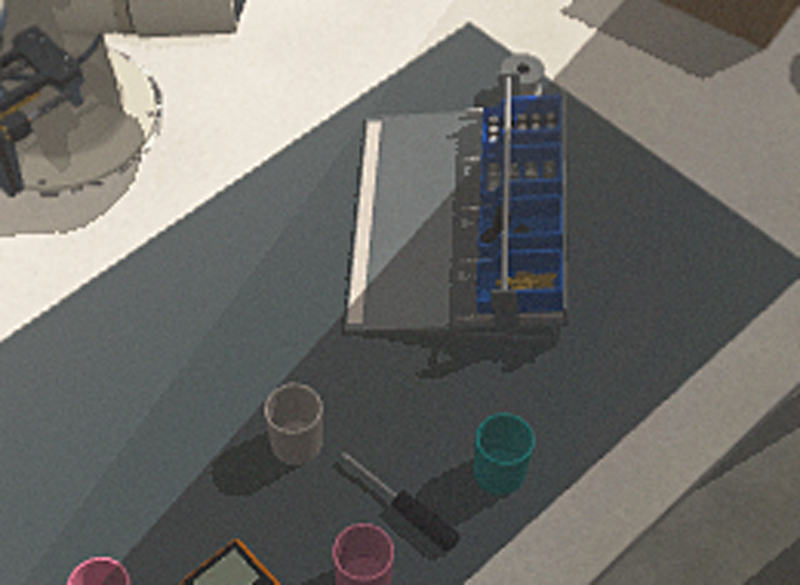

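```bash
python3 - <<'E'
from h import *
arm.grip(.09); arm.move_to(deck(.08,0,.20),RD); im,c=wrist("w11")
o=im[:,:,::-1].copy()
for y in(-.129,-.043,.043,.129):
    q=proj([deck(.165,y-.032,.026),deck(.165,y+.032,.026),deck(.165,y+.032,0),deck(.165,y-.032,0)],c); 
    print(q.round(0).tolist())
cv2.imwrite("pics/w11b.png",cv2.resize(o,(800,600),interpolation=cv2.INTER_CUBIC))
E
```

```text
[[123.0, 241.0], [173.0, 242.0], [178.0, 233.0], [131.0, 233.0]]
[[191.0, 242.0], [242.0, 242.0], [243.0, 233.0], [195.0, 233.0]]
[[260.0, 242.0], [311.0, 242.0], [307.0, 233.0], [259.0, 233.0]]
[[328.0, 242.0], [379.0, 241.0], [371.0, 233.0], [323.0, 233.0]]
```

View pics/w11b.png

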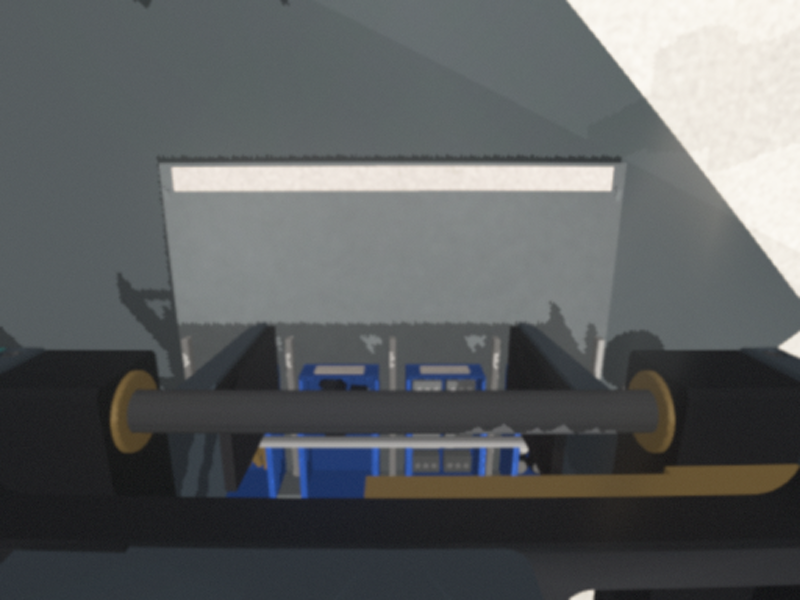

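```bash
python3 - <<'E'
from h import *
arm.move_to([.40,-.25,.40],tool(0)); arm.sleep(.5); print(arm.current_t(),arm.current_force().round(1)); arm.sign_off()
E
```

```text
131.3083 [-0.2 -0.5 -0.1]
the job is handed in; nothing more can be done
```

The job is done and handed in at about 131 s of the 210 s allowed. I tipped the four relays into the empty bin and stood the cup back upright where it had been. All four bins are in the rack, tall back end first, each pushed up against the top stop.

| Lane (deck y) | Bin | Push stopped at deck x | Force at stop |
|---|---|---|---|
| +129 mm | knobs | 148 mm | 10.8 N |
| +43 mm | terminals | 148 mm | 11.9 N |
| −43 mm | relays (was empty) | 147 mm | 8.6 N |
| −129 mm | spacers | 147 mm | 10.7 N |

I expected the pushes to end at about 149 mm, so all four stopped within 2 mm of that.

- **Final pictures:** the cup is upright and empty, the four relays are in their bin, and every bin is under the keeper bar. The spool and screwdriver look untouched. The multimeter is only partly in the last pictures, but the fingers were planned about 20 mm clear of it.
- **Squareness:** the last close-up showed the two middle bins square. The gripper hid the two outer ones, so for those I relied on where the push stopped and on the top and scene pictures.
- **Failed check:** one wrist look missed the spacers bin because the closed gripper blocked it. The top and scene cameras showed it had not moved. I saw no bin knocked aside during the run.

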